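Load a specimen carrier under the leaf spring

TASK

Load the specimen carrier into the tester's track: with closed fingertips press down hard on the low steel ledge at its rear until the sprung lifter is pushed in, and, still pressing, slide it forward under the bridge and the leaf spring until its front edge is fully home against the end stop and the lifter has popped up behind it. Push and press only, never lift or pinch the carrier or ram it against the bridge; leave everything else where it stands, and finish with the hand clear.

Things in the scene. Friction and masses are not known exactly. Their poses are not given: they have to be found in the camera images.
- track: The tester's loading track, fixed on the bench: grey base plate 235 x 230 x 12 mm with a straight steel channel. Origin at bench level under the channel's centre line; +x = direction of sliding in, +y left of it, z up. Channel floor z 30 mm; guide walls' inner faces y +-37 mm, 9 mm thick, tops z 46 mm, from x -120 to 100 mm; rear end open.
- track_bridge (a point): Middle of the lower edge, on the entry side, of the fixed crossbar ('bridge') over the channel (track x 30, y 0, z 45 mm); axes as the track. The bar is 10 mm thick in x, its top at z 56 mm. The carrier passes below it only when pressed down on the floor; raised on the lifter its front hits the bar.
- track_stop (a point): Middle of the end stop's face, which the carrier's front edge must reach (track x 90, y 0, z 36 mm; stop's top z 48 mm); axes as the track.
- lifter (a joint): Travel (m) of the sprung brass pad in the channel floor under the carrier (track x -103 to -37 mm, 30 mm wide): 0 = up, 10 mm proud of the floor; 0.010 = flush, carrier pressed flat. Pushes up with about 5 N when up, 10 N when flush. With the carrier home it is free and pops up 7 mm behind the carrier's rear edge.
- leaf (a joint): Angle (rad) of the two-tined steel leaf spring fixed under the bridge, sloping down and forward (tines 40 mm long, at y +-22 mm): 0 = relaxed, tips about 8 mm above the floor; about 0.1 with the carrier beneath. Presses on the carrier with about 3 to 5 N and yields upward as it slides in.
- carrier: Loose specimen carrier, 0.19 to 0.38 kg, 120 long (x) x 70 mm wide; origin at the centre of its underside, +x forward to the stop, z up. Front 80 mm: aluminium block 12 mm thick, round specimen flush in its top. Rear 40 mm: steel ledge 6 mm thick. Starts on the raised lifter, underside 40 mm above the bench (30 when pressed flat), front edge 12 to 18 mm before the bridge; travel about 75 mm.
- carrier_ledge (a point): Middle of the top of the carrier's rear ledge, where to press (carrier x -40, y 0, z 6 mm; axes as the carrier): 46 mm above the bench at the start, 36 mm pressed flat. 20 mm ahead of it is the upright step, 6 mm high, against which fingertips push forward. Sliding it while pressed takes roughly 3 to 10 N (smooth oiled metal).
- carrier_nose (a point): Middle of the carrier's front upper edge (carrier x 60, y 0, z 12 mm); axes as the carrier.
- mount_a: Bystander: black specimen mount, cylinder 25 mm across, 18 mm high, standing on the base plate right (-y) of the channel; origin at its underside.
- mount_b: Bystander: steel specimen mount, cylinder 30 mm across, 22 mm high, on the base plate left (+y) of the channel; origin at its underside.
- gauge_block: Bystander: steel gauge block 35 x 12 x 18 mm on the base plate right (-y) of the channel; origin at its underside.
- bowl: Bystander: steel bowl, 120 mm across, 50 mm high, on the bench to the robot's right; origin at its underside.
- jar: Bystander: amber jar, 60 mm across, 85 mm high, on the bench to the left; origin at its underside.
- beaker: Bystander: glass beaker, 68 mm across, 85 mm high, on the bench to the right; origin at its underside.

How it is judged:
By the outcome, as a careful person would: the job done as asked, in the order asked, and still so for the second after the job is handed in, with the robot touching nothing.
It also fails if it takes over 35 s, if anything falls off the work surface, if the arm or the gripper's body presses on something with over 40 N, if the wrist force passes 120 N, or if a joint passes its speed limit or range.

ROBOT

A 6-joint arm with a two-finger parallel gripper is mounted at the origin on the work surface. World frame = base frame: x ahead of the robot, y to its left, z up, the work surface at z = 0. Lengths are in m, angles in rad, forces in N, time in s.
With the tool pointing down it reaches from about 0.375 to 0.9 m from the base axis. Payload 3.1 kg.
Tool frame: the origin (TCP) lies at the centre of the arm's flange, where the gripper is bolted on; the fingertips stand 173 mm ahead of it and the grasp point (between the pads) lies 155 mm ahead of it; z points along the fingers, y is the line along which they close (so a half turn about z gives the same grasp; the last joint's range is limited). The gripper opens to 85 mm and grips with 20 to 120 N. Pads are 22 mm wide; open, the fingers measure 114 mm over their backs; the gripper's body (76 mm by 85 mm) begins 54 mm behind the grasp point. The pads swing forward as they close: fully open they stand 13 mm farther back than shut.
Start: joints at [-1.312, 0.527, 1.433, -0, 1.181, -0.178], TCP at [0.265, -0.566, 0.405] pointing down, gripper open.
Joint ranges: [-3.08, 3.08], [-0.75, 2.2], [0.22, 2.44], [-1.43, 4.57], [0, 2.65], [-2.85, 2.85]. Speed limits (rad/s): [2.79, 2.79, 3.14, 3.14, 3.14, 3.14].

INTERFACE

Orientations are given as a unit quaternion [x, y, z, w].
In Python, from station import * gives the robot as it stands.
- The arm moves only by the shell command python3 -m jog 'ROWS' [OPENING] [FORCE]. ROWS is a JSON object of lists of equal length, an entry for each row: "linear": the shift along the world's x, y, z in mm, a list of three; "turn": the turn about the world's z in units of 5 degrees (1.0 is 5 degrees). A call has 1 to 12 rows; each row shifts and turns the commanded pose from where the row before left it; what a row does not reach is not made up. A row lasts 1/8 s, in which the tool goes at most 62.5 mm and 10.7 degrees, less where a joint would pass 70% of its speed; a pose out of reach is approached as far as the arm can. A call is refused whole if a number of a shift passes 62.5 or a number of a turn 1, either way. A call with a gripper value outside its range is refused whole. OPENING is the opening, from 0 (shut) to 1 (fully open), set as the call begins (- or left out, the last holds). The fingers move at their own pace and stop on an object; FORCE is the grip in N (left out, the last holds). Time passes only in rows, so rows that do not move let the fingers close. It gives the time, the measured TCP pose, the force, the opening and the grip force at its end, in the units of the state.
- sense(): the state, without advancing time (a new reading comes with each control period).
- snapshot(name): name is "side" or "top" or "wrist"; returns the picture (420x560x3 uint8, red, green, blue); there is no depth.
- get_calibration(name): a dict with "fx", "fy", "cx", "cy" (pixels), "world_to_cam" (4x4, takes a point from world to camera coordinates). Camera axes: x right, y down, z forward; pixel columns grow to the right and rows downward; lengths in m; the calibration is good to about 2 mm. A picture is of the moment at which its call begins: read the wrist's pose just before it. get_calibration takes no time and is no camera call; for the wrist camera it gives the pose at the moment of the call.
- sign_off(): hands the job in; it is judged then, once.
The state is a dict: "t": time; "q": joint angles; "qd": joint speeds; "tau": joint torques, N m; "tcp_pos": TCP position; "tool_rot": TCP orientation; "force": force on the tool from outside, world axes, zero at the start; "ft_torque": the same for the moment, N m; "finger_gap": opening from 0.0 (shut) to 1.0 (fully open); "gripper_force": force on a finger pad.
Only numpy, scipy, OpenCV 4.12 (cv2) and the standard library are available. Lean on these libraries where they do the work, as an engineer would, in place of code of your own. Each camera call takes 0.05 s, during which the arm holds its last target. There are 200 camera calls.

## Working session

There is one attempt and no reset: what is moved stays moved. The work goes in short steps, Python scripts to look and compute and a shell command to move; the robot and the scene stay as the last step left them, time stands still between calls to the robot, and variables do not carry over. Pictures are saved under pics/ and viewed, at most 10 in all, crops included, and the job is handed in when it is done.

```bash
mkdir -p pics
python3 - <<'E'
from station import *
import cv2,numpy as np
s=sense();print(s['tcp_pos'],s['tool_rot'],s['force'])
for n in('top','side'):
    cv2.imwrite(f'pics/{n}0.png',snapshot(n)[:,:,::-1]);c=get_calibration(n);print(n,c['fx'],c['cx'],c['cy'],np.round(c['world_to_cam'],3).tolist())
E
```

```text
[ 0.26489558 -0.56570236  0.40375457] [ 9.76134109e-01  2.17165946e-01 -5.83094830e-05 -1.07230614e-03] [ 0.65478979 -0.19343609  0.00958392]
top 394.9738490170046 275.13623922806926 205.98872147955564 [[0.03, -0.999, -0.03, -0.019], [-0.998, -0.029, -0.049, 0.579], [0.048, 0.031, -0.998, 1.025], [0.0, 0.0, 0.0, 1.0]]
side 400.62812919544893 279.16553449736614 207.29514218567434 [[0.992, -0.126, 0.006, -0.599], [-0.056, -0.481, -0.875, 0.091], [0.113, 0.867, -0.485, 0.948], [0.0, 0.0, 0.0, 1.0]]
```

View pics/top0.png

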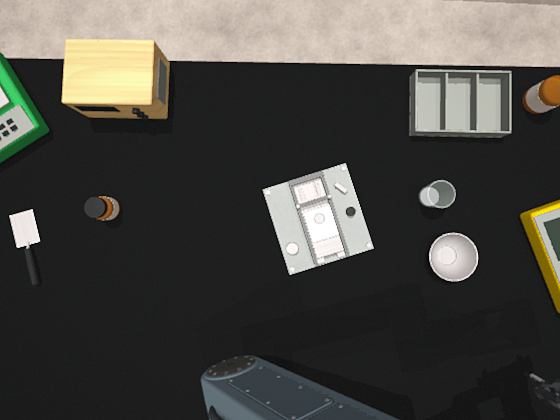

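View pics/side0.png

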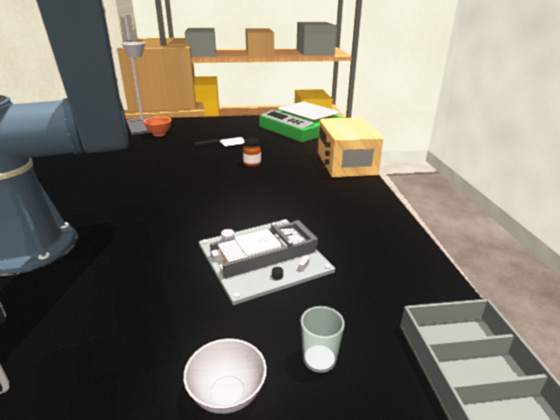

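The top view shows the plate with corners at about (264,189), (346,164), (373,248) and (290,274). The channel runs from (330,262) up to (310,178), and the bridge is near (312,204). I'll enlarge this region.

Run:
```python
import cv2,numpy as np
a=cv2.imread('pics/top0.png')[155:280,255:385]
a=cv2.resize(a,None,fx=4.6,fy=4.6,interpolation=cv2.INTER_CUBIC)
b=(255*(a/255.)**1.8).astype('uint8')
cv2.imwrite('pics/topc.png',b)
```

```text
(no output)
```

View pics/topc.png

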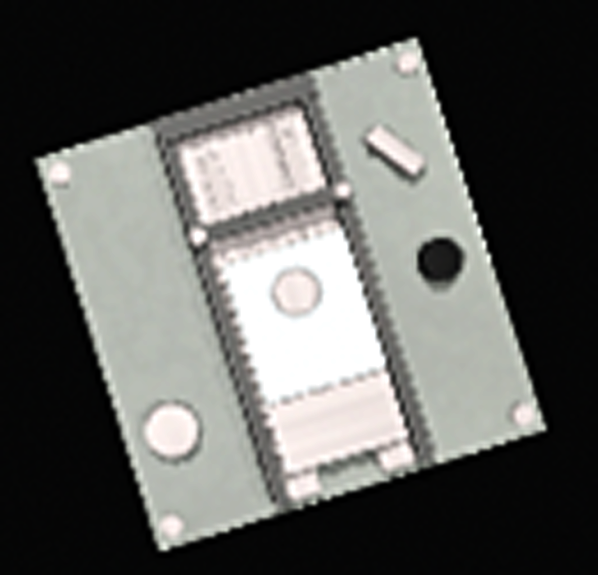

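Enlarged crop (4.6x, offset 255,155): plate corners are at (37,160), (417,38), (546,430) and (161,550). Bridge bolts are at (198,236) and (343,190). The carrier step runs (265,403)–(387,373), the ledge rear about (288,472)–(408,440), and the wall rear ends are at (283,507) and (432,462).

```bash
cat > h.py <<'E'
from station import *
import numpy as np
def ray(name,u,v,z):
    c=get_calibration(name);M=np.array(c['world_to_cam']);R,t=M[:3,:3],M[:3,3]
    o=-R.T@t;d=R.T@np.array([(u-c['cx'])/c['fx'],(v-c['cy'])/c['fy'],1])
    return o+d*(z-o[2])/d[2]
E
python3 - <<'E'
from h import *
f=lambda u,v,z:ray('top',u/4.6+255-.4,v/4.6+155-.4,z)[:2]
P=[f(*p,.012) for p in[(37,160),(417,38),(546,430),(161,550)]]
P=np.array(P);print(P.round(4).tolist(),[np.linalg.norm(P[i]-P[i-1]).round(4) for i in range(4)])
fx=(P[0]+P[1]-P[2]-P[3]);fy=P[0]-P[1]+P[3]-P[2]
print('yaw',np.degrees(np.arctan2(fx[1],fx[0])),np.degrees(np.arctan2(-fy[0],fy[1])))
yaw=(np.arctan2(fx[1],fx[0])+np.arctan2(-fy[0],fy[1]))/2
X=np.array([np.cos(yaw),np.sin(yaw)]);Y=np.array([-X[1],X[0]])
B=(f(198,236,.058)+f(343,190,.058))/2; W=(f(283,507,.046)+f(432,462,.046))/2
print('O by bridge',B-.035*X,'by wall',W+.12*X,'plate ctr',P.mean(0))
print('plate extents about O_b',[(((p-(B-.035*X))@X).round(4),((p-(B-.035*X))@Y).round(4)) for p in P])
O=(B-.035*X+W+.12*X)/2
S=(f(265,403,.052)+f(387,373,.052))/2;L=(f(288,472,.046)+f(408,440,.046))/2
print('O',O,'step trk',(S-O)@X,(S-O)@Y,'ledge rear',(L-O)@X,(L-O)@Y)
E
```

```text
[[0.6223, 0.0326], [0.6983, -0.1831], [0.477, -0.2605], [0.4023, -0.0448]] [np.float64(0.2333), np.float64(0.2288), np.float64(0.2345), np.float64(0.2282)]
yaw 19.3315947814042 19.264660394925404
O by bridge [ 0.55957    -0.11049763] by wall [ 0.55891525 -0.11137955] plate ctr [ 0.54996653 -0.11394672]
plate extents about O_b [(np.float64(0.1065), np.float64(0.1144)), (np.float64(0.107), np.float64(-0.1144)), (np.float64(-0.1275), np.float64(-0.1143)), (np.float64(-0.1268), np.float64(0.114))]
O [ 0.55924263 -0.11093859] step trk -0.06472028321634007 0.00034848960384535767 ledge rear -0.1041066503509614 -0.00016253420442394821
```

The fit checks out: plate 234×228 mm, nose 15 mm before the bridge, carrier centred. Track origin is (0.559,-0.111) and yaw 19.3°. I'll shut the gripper and move above the ledge at track x -82.

```bash
python3 -m jog '{"linear":[[22,43,0],[22,43,0],[22,43,0],[22,43,0],[22,43,0],[22,43,0],[22,43,0],[22,43,0],[22,43,0],[19,41,0],[0,0,0]],"turn":[-0.12,-0.12,-0.12,-0.12,-0.12,-0.12,-0.12,-0.12,-0.12,-0.08,0]}' 0 60
python3 - <<'E'
from h import *
s=sense();q=s['tool_rot'];print(s['tcp_pos'],np.degrees(2*np.arctan2(q[1],q[0])),s['force'],s['finger_gap'])
E
```

```text
t: 1.48
tcp_pos: [0.4825, -0.1353, 0.4044]
tool_rot: [0.985, 0.17, -0.0, -0.001]
force: [-0.3, -0.0, 0.0]
finger_gap: -0.003
gripper_force: 0.0
[ 0.48246198 -0.13533436  0.40440417] 19.5628067361417 [-0.26678924 -0.00671867  0.01804176] -0.003432834687761706
```

```bash
python3 -m jog '{"linear":[[0,-3,-30],[0,0,-40],[0,0,-40],[0,0,-30],[0,0,-15],[0,0,-8],[0,0,0]],"turn":[-0.05,0,0,0,0,0,0]}'
python3 - <<'E'
from h import *
import cv2
s=sense();print(s['tcp_pos'],s['force'])
o=[]
for n in('wrist','side'):
    a=snapshot(n)[:,:,::-1]
    if n=='side': a=cv2.resize(a[200:305,185:345],(560,368),interpolation=cv2.INTER_CUBIC);
    o.append(a)
    c=get_calibration(n)
    if n=='wrist': print(np.round(c['world_to_cam'],3).tolist(),c['fx'],c['cx'],c['cy'])
cv2.imwrite('pics/pre.png',cv2.resize(np.vstack(o),None,fx=.76,fy=.76))
E
```

```text
t: 2.35
tcp_pos: [0.4821, -0.1414, 0.2418]
tool_rot: [0.986, 0.165, 0.0, 0.0]
force: [0.5, 0.4, -0.2]
finger_gap: 0.003
gripper_force: 0.0
[ 0.4820994  -0.14135564  0.2418424 ] [ 0.45830389  0.38887525 -0.2382369 ]
[[0.326, -0.945, 0.0, -0.292], [-0.912, -0.314, 0.263, 0.403], [-0.249, -0.086, -0.965, 0.329], [0.0, 0.0, 0.0, 1.0]] 348.726909044969 278.7522731258228 208.349506864701
```

View pics/pre.png

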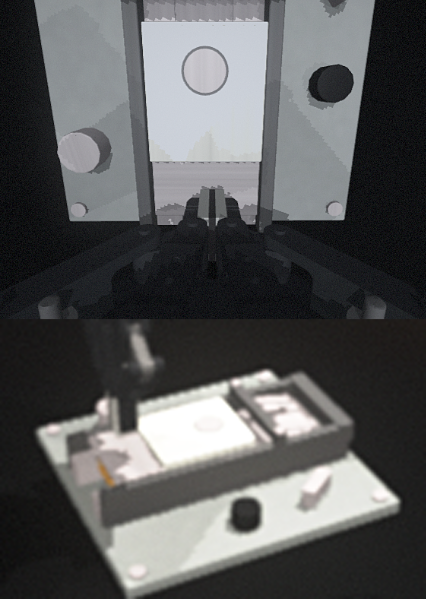

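Wrist view: the step edge is at row ~161 of the scaled picture. The carrier is centred at column ~206 against the fingers at 212, so I'm ~3.5 mm too far right, which matches the TCP reading. In the side view the fingers are above the ledge, behind the step. I'll correct this and descend to contact.

```bash
python3 -m jog '{"linear":[[-1,3,-8],[0,0,-8],[0,0,-4],[0,0,-3],[0,0,-3],[0,0,0]],"turn":[0,0,0,0,0,0]}'
```

```text
t: 3.2
tcp_pos: [0.4809, -0.138, 0.2157]
tool_rot: [0.986, 0.165, -0.0, -0.0]
force: [-0.7, 0.5, 4.5]
finger_gap: -0.003
gripper_force: 1.8
```

```bash
python3 -m jog '{"linear":[[0,0,-2],[0,0,-2],[0,0,-2],[0,0,-1],[0,0,0]],"turn":[0,0,0,0,0]}'
```

```text
t: 3.82
tcp_pos: [0.4809, -0.138, 0.2094]
tool_rot: [0.986, 0.165, 0.0, 0.0]
force: [-2.1, 1.7, 10.3]
finger_gap: -0.002
gripper_force: 5.2
```

```bash
python3 -m jog '{"linear":[[0,0,-1],[0,0,-0.5],[0,0,0]],"turn":[0,0,0]}'
```

```text
t: 4.2
tcp_pos: [0.4808, -0.1379, 0.2094]
tool_rot: [0.986, 0.165, 0.0, 0.0]
force: [-3.8, 2.6, 23.3]
finger_gap: -0.001
gripper_force: 11.5
```

```bash
python3 -m jog '{"linear":[[1.9,0.66,-0.5],[1.9,0.66,0],[1.9,0.66,0],[1.9,0.66,0],[1.9,0.66,0],[0,0,0]],"turn":[0,0,0,0,0,0]}'
```

```text
t: 4.95
tcp_pos: [0.4908, -0.1354, 0.2094]
tool_rot: [0.986, 0.166, 0.001, 0.001]
force: [-5.0, -0.2, 25.1]
finger_gap: 0.004
gripper_force: 12.4
```

```bash
python3 -m jog '{"linear":[[2.8,1,0],[2.8,1,0],[2.8,1,0],[2.8,1,0],[0,0,0]],"turn":[0,0,0,0,0]}'
python3 - <<'E'
from h import *
import cv2
a=snapshot('wrist')[:,:,::-1]; b=snapshot('side')[200:305,185:345,::-1]
b=cv2.resize(b,(560,368),interpolation=cv2.INTER_CUBIC)
cv2.imwrite('pics/mid.png',cv2.resize(np.vstack([a,b]),None,fx=.76,fy=.76))
E
```

```text
t: 5.58
tcp_pos: [0.5022, -0.1314, 0.2094]
tool_rot: [0.986, 0.166, 0.001, 0.002]
force: [-4.7, -0.8, 22.9]
finger_gap: -0.004
gripper_force: 11.8
```

View pics/mid.png

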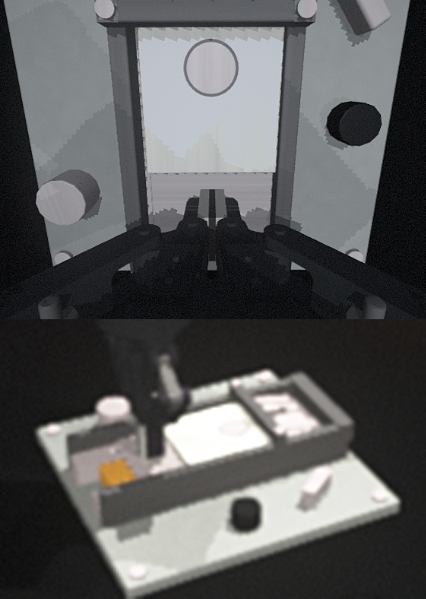

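The carrier is sliding flat and centred. Its nose is at the bridge, the brass lifter shows behind it, and the force is steady, so I'll continue.

```bash
python3 -m jog '{"linear":[[2.8,1,0],[2.8,1,-0.2],[2.8,1,0],[2.8,1,0],[2.8,1,0],[0,0,0]],"turn":[0,0,0,0,0,0]}'
```

```text
t: 6.42
tcp_pos: [0.5163, -0.1264, 0.2094]
tool_rot: [0.986, 0.166, 0.001, 0.002]
force: [-4.6, -0.8, 23.0]
finger_gap: 0.003
gripper_force: 11.9
```

Run:
```python
from h import *
import cv2
a=snapshot('wrist')[:,:,::-1]; b=snapshot('side')[200:305,185:345,::-1]
b=cv2.resize(b,(560,368),interpolation=cv2.INTER_CUBIC)
cv2.imwrite('pics/mid2.png',cv2.resize(np.vstack([a,b]),None,fx=.76,fy=.76))
```

```text
(no output)
```

View pics/mid2.png

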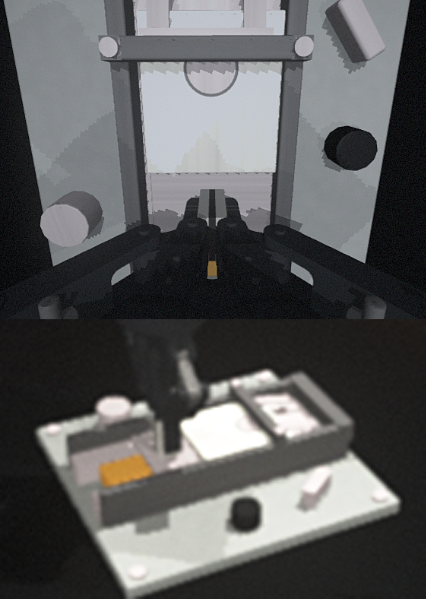

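The carrier is under the bridge (bar at row ~48 in the wrist view), and the step stays at row 172, so it moves with the fingers. The force hasn't changed.

```bash
python3 -m jog '{"linear":[[2.8,1,0],[2.8,1,-0.2],[2.8,1,0],[2.8,1,0],[2.8,1,0],[0,0,0]],"turn":[0,0,0,0,0,0]}'
```

```text
t: 7.28
tcp_pos: [0.5295, -0.1215, 0.2094]
tool_rot: [0.986, 0.166, 0.0, 0.001]
force: [-7.4, -3.2, 25.9]
finger_gap: -0.001
gripper_force: 13.0
```

```bash
python3 -m jog '{"linear":[[2.8,1,0],[2.8,1,0],[2.8,1,0],[2.8,1,0],[0,0,0]],"turn":[0,0,0,0,0]}'
python3 - <<'E'
from h import *
import cv2
s=sense();X=np.array([.944,.330]);p=np.array(s['tcp_pos'][:2])-[.559,-.111];print('track x,y',p@X,p@[-.33,.944])
a=snapshot('wrist')[:,:,::-1]; b=snapshot('side')[200:305,185:345,::-1]
b=cv2.resize(b,(560,368),interpolation=cv2.INTER_CUBIC)
cv2.imwrite('pics/mid3.png',cv2.resize(np.vstack([a,b]),None,fx=.76,fy=.76))
for v in(168,172,176):
    r=ray('wrist',212/.76,v/.76,.039)[:2]-[.559,-.111];print(v,r@X)
E
```

```text
t: 7.9
tcp_pos: [0.5404, -0.1175, 0.2094]
tool_rot: [0.986, 0.166, -0.0, 0.001]
force: [-9.2, -3.0, 25.9]
finger_gap: -0.001
gripper_force: 13.0
track x,y -0.01970745975097729 -1.4371295969782269e-05
168 0.0023690494074219736
172 5.118158722491783e-05
176 -0.0022862527919704357
```

View pics/mid3.png

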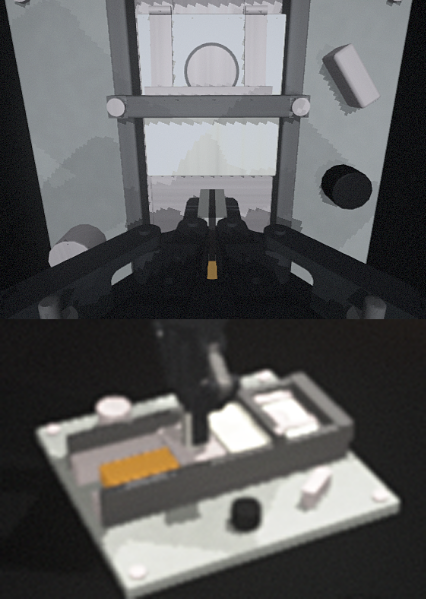

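The leaf rides over the carrier. The step is at row ~176, about track x -2 mm; home is +10 mm. I'll continue in finer steps until the stop resists.

```bash
python3 -m jog '{"linear":[[1.9,0.66,0],[1.9,0.66,0],[1.9,0.66,0],[1.9,0.66,0],[1.9,0.66,0],[0,0,0]],"turn":[0,0,0,0,0,0]}'
```

```text
t: 8.75
tcp_pos: [0.5504, -0.1142, 0.2094]
tool_rot: [0.986, 0.166, 0.0, 0.001]
force: [-6.9, -1.7, 23.9]
finger_gap: 0.0
gripper_force: 12.1
```

```bash
python3 -m jog '{"linear":[[1.9,0.66,0],[1.9,0.66,0],[0,0,0]],"turn":[0,0,0]}'
```

```text
t: 9.12
tcp_pos: [0.5537, -0.1131, 0.2094]
tool_rot: [0.986, 0.166, -0.0, 0.001]
force: [-9.0, -3.1, 25.1]
finger_gap: -0.001
gripper_force: 12.5
```

```bash
python3 -m jog '{"linear":[[0.9,0.33,0],[0.9,0.33,0],[0,0,0]],"turn":[0,0,0]}'
python3 - <<'E'
from h import *
import cv2
s=sense();X=np.array([.944,.330]);p=np.array(s['tcp_pos'][:2])-[.559,-.111];print('track x,y',p@X,p@[-.33,.944])
a=snapshot('wrist')[:,:,::-1]; b=snapshot('side')[200:305,185:345,::-1]
b=cv2.resize(b,(560,368),interpolation=cv2.INTER_CUBIC)
cv2.imwrite('pics/mid4.png',cv2.resize(np.vstack([a,b]),None,fx=.76,fy=.76))
E
```

```text
t: 9.5
tcp_pos: [0.5551, -0.1125, 0.2094]
tool_rot: [0.986, 0.166, -0.001, 0.001]
force: [-8.2, -3.8, 25.4]
finger_gap: -0.002
gripper_force: 12.8
track x,y -0.00413368220638486 -0.0001493763880655269
```

View pics/mid4.png

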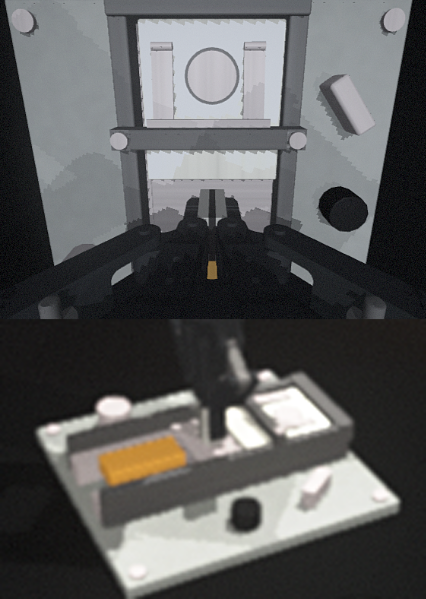

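The lifter has popped up in the side view. The nose (row ~22) is still a couple of mm from the stop and the force shows no stop contact yet, so I'll push on gently.

```bash
python3 -m jog '{"linear":[[0.9,0.33,0],[0.9,0.33,0],[0.9,0.33,0],[0,0,0]],"turn":[0,0,0,0]}'
```

```text
t: 10.1
tcp_pos: [0.558, -0.1115, 0.2093]
tool_rot: [0.986, 0.166, -0.001, 0.001]
force: [-9.3, -3.4, 24.8]
finger_gap: -0.003
gripper_force: 12.5
```

```bash
python3 -m jog '{"linear":[[0.9,0.33,0],[0.9,0.33,0],[0,0,0]],"turn":[0,0,0]}'
```

```text
t: 10.48
tcp_pos: [0.5596, -0.1109, 0.2094]
tool_rot: [0.986, 0.166, -0.001, 0.001]
force: [-9.6, -3.8, 25.2]
finger_gap: 0.001
gripper_force: 12.7
```

```bash
python3 -m jog '{"linear":[[0.9,0.33,0],[0.9,0.33,0],[0,0,0]],"turn":[0,0,0]}'
```

```text
t: 10.85
tcp_pos: [0.5612, -0.1103, 0.2094]
tool_rot: [0.986, 0.166, -0.001, 0.001]
force: [-9.9, -4.1, 25.7]
finger_gap: 0.003
gripper_force: 14.8
```

```bash
python3 -m jog '{"linear":[[0.9,0.33,0],[0,0,0]],"turn":[0,0]}'
python3 - <<'E'
from h import *
import cv2
a=snapshot('wrist')[:,:,::-1]
b=cv2.resize(a[0:300,160:400],None,fx=2,fy=2,interpolation=cv2.INTER_CUBIC)
cv2.imwrite('pics/mid5.png',b)
X=np.array([.944,.330])
for v in(220,230,235,240,245,250):
    r=ray('wrist',212/.76,v,.039)[:2]-[.559,-.111];print(v,r@X)
for v in(10,20,30,40):
    print(v,(ray('wrist',212/.76,v,.042)[:2]-[.559,-.111])@X)
E
```

```text
t: 11.1
tcp_pos: [0.5615, -0.1102, 0.2094]
tool_rot: [0.986, 0.167, -0.002, 0.001]
force: [-12.1, -5.8, 27.6]
finger_gap: 0.001
gripper_force: 15.4
220 0.02455351580716716
230 0.020136998359632678
235 0.01790167541315611
240 0.01564801360056299
245 0.013375786310789617
250 0.011084763183724118
10 0.10246704590883958
20 0.0993113443544258
30 0.09611147311292499
40 0.09286649829798255
```

View pics/mid5.png

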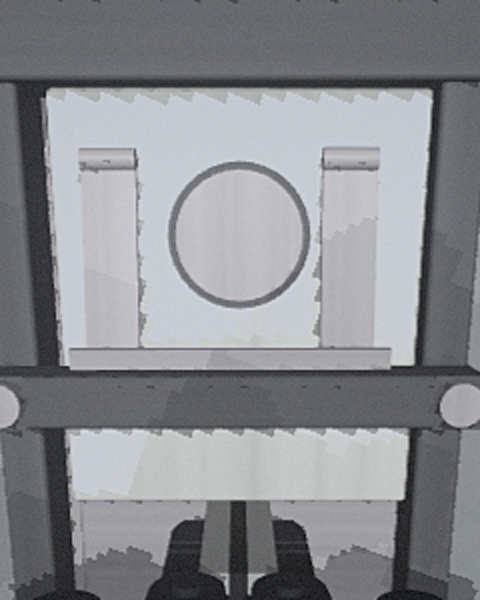

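The step (row 250) is at track x ≈ 10 mm and the nose (row ~45) at ≈ 90 mm, so the carrier is at the stop and horizontal force is rising. One firmer push should confirm it.

```bash
python3 -m jog '{"linear":[[0.9,0.33,0],[0.5,0.17,0],[0,0,0]],"turn":[0,0,0]}'
```

```text
t: 11.52
tcp_pos: [0.5621, -0.1101, 0.2094]
tool_rot: [0.986, 0.167, -0.004, 0.001]
force: [-14.7, -9.7, 28.2]
finger_gap: -0.001
gripper_force: 16.3
```

```bash
python3 -m jog '{"linear":[[0.9,0.33,0],[0.9,0.33,0],[0,0,0]],"turn":[0,0,0]}'
```

```text
t: 11.9
tcp_pos: [0.5628, -0.1099, 0.2094]
tool_rot: [0.986, 0.167, -0.006, 0.001]
force: [-19.0, -11.9, 31.1]
finger_gap: -0.0
gripper_force: 20.2
```

Firm at 22 N with almost no motion: it's home. Next I'll release by relieving the forward preload, then lift straight up.

```bash
python3 -m jog '{"linear":[[-1.5,-0.5,1],[-1,-0.33,2],[0,0,5],[0,0,15],[0,0,40],[0,0,40],[-20,-8,40],[-40,-15,30],[-40,-15,0],[0,0,0],[0,0,0]],"turn":[0,0,0,0,0,0,0,0,0,0,0]}'
python3 - <<'E'
from h import *
import cv2
a=snapshot('wrist')[:,:,::-1]; b=snapshot('side')[200:305,185:345,::-1]
a=a[0:300,130:430]; b=cv2.resize(b,(600,394),interpolation=cv2.INTER_CUBIC)
t=cv2.resize(snapshot('top')[155:280,255:385,::-1],(410,394),interpolation=cv2.INTER_CUBIC)
cv2.imwrite('pics/end.png',cv2.resize(np.hstack([b,t,cv2.resize(a,(394,394))]),(800,225),interpolation=cv2.INTER_AREA))
print(sense()['force'])
E
```

```text
t: 13.28
tcp_pos: [0.4646, -0.1467, 0.38]
tool_rot: [0.986, 0.165, 0.001, 0.001]
force: [0.2, -0.6, -0.2]
finger_gap: 0.002
gripper_force: 0.0
[0.28851279 0.00279805 0.58856533]
```

View pics/end.png

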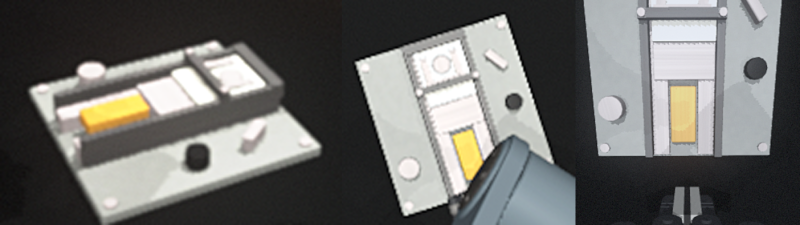

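The final view shows the carrier under the bridge with its nose at the stop. The lifter is up with a small gap behind the carrier's rear edge, the bystanders haven't moved and the hand is clear.

```bash
python3 -c "
from station import *
print(sign_off())"
```

```text
the job is handed in; nothing more can be done
None
```

The carrier is home against the end stop (it held firm at about 22 N of forward push), the lifter has popped up behind it, the hand is clear, and the job was handed in at about 13.5 s.

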